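Lengthen the jar feed chute and send a jar down to the stop

TASK

The jar feed chute beside the capping press lacks its upper section, which lies on the bench. Squeeze the section's two spring buttons flush, slide its nose down into the chute's open upper end and push it home until both buttons have sprung out through the windows in the chute's sides. Then stand the small white jar on the part of the upper section that sticks out and let it slide down to rest against the stop; do not lay the jar on its side, and leave the beaker and the mortar where they stand.

Things in the scene. Friction and masses are not known exactly. Their poses are not given: they have to be found in the camera images.
- chute: Fixed lower section of the chute: steel channel sloping at 24 deg on an aluminium base plate 170 x 100 mm. Origin on the bench under it; x level, towards the open upper end; y left, z up. Lane direction up the slope (cos 24, 0, sin 24), lane normal (-sin 24, 0, cos 24) in this frame. Outside 68 mm wide; inside 64 wide, 31.5 high under two inturned lips (2.5 mm thick), open in the middle.
- chute_mouth (a point): Middle of the inner floor's edge at the open upper end (mouth). The upper section's underside slides on this floor, 100 mm deep, until its nose meets two white guides; a tongue 32 mm wide carries the floor on for 48 mm outside the mouth. The mouth is square-edged without lead-in: a button that is not squeezed in butts against it.
- chute_bay (a point): Point in the bay at the bottom of the chute (white floor, 55 mm wide between guides 20 mm high, 52 mm long) where the middle of the jar's foot rests when it stands against the stop plate, which is 56 mm high and square to the lane.
- window_l (a point): Where the middle of button_l's outer face belongs: in the window of the lower section's left (+y) wall, 1 mm outside that wall, 30 mm down the lane from the mouth, 15 mm above the inner floor. The window is 35 mm long, 18 mm high.
- window_r (a point): The same for button_r, in the right (-y) wall.
- upper: Loose upper section, 0.22 kg, lying on its underside: aluminium channel open at the top, 180 mm long, 62 wide over the walls, 57 inside, 30 high, white floor 3 mm above the underside. Origin: middle of the underside; z up out of it, y left. Nose (goes in first, bent in 1 mm a side) at x = -90 mm, plain tail at +90. Home: origin 10 mm down the lane from chute_mouth, x pointing up the slope.
- button_l (a joint): Spring button in the upper section's left (+y) wall: dark block 32 mm long (along x), 14 high, centred at x = -20 mm, 15 mm above the underside. 0 = out, 4 mm proud of the wall (70 mm over both buttons); 0.004 m = flush. Spring 1.8 N out, 5.4 N flush: a pinch of 20 to 40 N on both presses them flush and carries the section.
- button_r (a joint): The same button in the right (-y) wall. Pinched on the tail half of the buttons, the fingers stay clear while the nose half goes under the chute's walls; these then keep the buttons in (at 0.003) until they spring out to 0 in the windows. Pushing on takes about 5 N.
- button_l_face (a point): Middle of the outer face of button_l (moves with the button).
- button_r_face (a point): Middle of the outer face of button_r (moves with the button).
- jar: Small plain white plastic jar with a white ribbed lid, closed, 52 mm in diameter, 82 mm high, 0.12 kg, upright on the bench (not the big one at the back). Origin: middle of its foot, z along the jar. Let go square to the lane, it slides by itself on both white floors. The upper section's walls stand 27 mm above its floor and, at home, its tail end up to 160 mm above the bench: stay clear of them.
- beaker: Glass beaker, 55 mm in diameter, 62 mm high, loose; a bystander. Origin: middle of its foot.
- mortar: White porcelain mortar, 71 mm in diameter, 54 mm high, loose; a bystander. Origin: middle of its foot.
Mind the look-alikes: they are no part of the job. Leave any green look-alike of the jar alone.

How it is judged:
On the way, in this order (a step that is already met when the one before it is completed fails the run):
1. the upper section is home in the chute and both spring buttons have popped out through the windows (distance between button_l_face and window_l below 0.004 m and distance between button_r_face and window_r below 0.004 m and value of joint each of button_l, button_r below 0.0015 m), for 0.2 s.
2. the jar stands on the part of the upper section that ss out of the chute (all of step 1 and x of jar in the frame of upper between 0.005 and 0.09 m and y of jar in the frame of upper between -0.015 and 0.015 m and z of jar in the frame of upper between -0.005 and 0.015 m and angle between jar's own z axis and vertical below 0.9 rad), for 0.05 s.
At the end, for the whole second after the job is handed in: Upper section home, each button's face within 4 mm of its window point and the button out to within 1.5 mm; jar at rest on its foot against the stop, foot within 10 mm of the bay point, axis under 0.6 rad from vertical; upper section at rest (all of step 1 and distance between jar and chute_bay below 0.01 m and angle between jar's own z axis and vertical below 0.6 rad and linear speed of each of jar, upper below 0.02 m/s); the robot touches nothing.
It fails at once if the jar is tipped onto its side (angle between jar's own z axis and vertical above 1.2 rad).
It fails at once if the beaker is disturbed (distance of beaker from where it was at the start of the episode above 0.03 m or angle between beaker's own z axis and vertical above 0.5 rad).
It fails at once if the mortar is disturbed (distance of mortar from where it was at the start of the episode above 0.03 m or angle between mortar's own z axis and vertical above 0.5 rad).
It also fails if it takes over 64 s, if anything falls off the work surface, if the arm or the gripper's body presses on something with over 40 N, if the wrist force passes 120 N, or if a joint passes its speed limit or range.

ROBOT

A 6-joint arm with a two-finger parallel gripper is mounted at the origin on a cart in front of the work surface, level with it; the furniture and walls round the work are solid. World frame = base frame: x ahead of the robot, y to its left, z up, the work surface at z = 0. Lengths are in m, angles in rad, forces in N, time in s.
With the tool pointing down it reaches from about 0.375 to 0.975 m from the base axis. Payload 3.8 kg.
Tool frame: the origin (TCP) lies at the very end of the fingers, on their centre line; the grasp point (between the pads) lies 19 mm behind it (grip_point_offset is the distance from the TCP to the grasp point, in m); z points along the fingers, y is the line along which they close (so a half turn about z gives the same grasp; the last joint's range is limited). The gripper opens to 85 mm and grips with 20 to 120 N. Pads are 22 mm wide; open, the fingers measure 114 mm over their backs; the gripper's body (76 mm by 85 mm) begins 54 mm behind the grasp point. The pads swing forward as they close: fully open they stand 13 mm farther back than shut.
Start: joints at [1.238, 0.264, 1.604, -0, 1.274, -0.037], TCP at [0.197, 0.646, 0.231] pointing down, gripper open.
Joint ranges: [-2.63, 2.63], [-0.94, 2.18], [0.31, 2.57], [-1.31, 4.45], [0, 2.66], [-2.55, 2.55]. Speed limits (rad/s): [2.57, 2.57, 3.14, 3.14, 3.14, 3.14].

INTERFACE

Orientations are given as [roll, pitch, yaw] about the fixed x, y, z axes, in that order (R = Rz(yaw) Ry(pitch) Rx(roll)).
In Python, from workcell import get_state, read_camera, camera_model, hand_in, grip_point_offset gives the robot as it stands.
- The arm moves only by the shell command python3 -m inch 'ROWS' [FORCE]. ROWS is JSON, a list that holds one entry, the list of rows, each a list of 7 numbers: the finger opening in m, from 0 to 0.0854, then the shift along the tool's x, y, z in m, then the turn, a rotation vector about the tool's x, y, z in degrees. A call has 1 to 5 rows; each row is the pose to reach, as a shift and turn from the pose commanded when the call began, along the tool's axes at that moment; what a row does not reach only later rows make up. A row lasts 1/10 s, in which the tool goes at most 50 mm and 8.59 degrees, less where a joint would pass 70% of its speed; a pose out of reach is approached as far as the arm can. A call with a gripper value outside its range is refused whole. The fingers move at their own pace and stop on an object; FORCE is the grip in N (left out, the last holds). Time passes only in rows, so rows that repeat a pose let the fingers close. It gives the time, the measured TCP pose, the force, the opening and the grip force at its end, in the units of the state.
- get_state(): the state, without advancing time (a new reading comes with each control period).
- read_camera(name): name is "side" or "top"; returns the picture (480x640x3 uint8, red, green, blue); there is no depth.
- camera_model(name): a dict with "camera_matrix" (3x3 intrinsics, pixels), "k1" (the pictures are not rectified: a ray, as slopes to the right and down, at radius r is drawn at 1 + k1 r^2 times it, then the intrinsics apply), "extrinsics" (4x4, takes a point from world to camera coordinates). Camera axes: x right, y down, z forward; pixel columns grow to the right and rows downward; lengths in m; the calibration is good to about 2 mm. A picture is of the moment at which its call begins. camera_model takes no time and is no camera call.
- hand_in(): hands the job in; it is judged then, once.
The state is a dict: "t": time; "q": joint angles; "qvel": joint speeds; "tau": joint torques, N m; "tcp_pos": TCP position; "tcp_rot": TCP orientation; "force": force on the tool from outside, world axes, zero at the start; "wrist_torque": the same for the moment, N m; "width": finger opening in m; "grip_force": force on a finger pad.
Only numpy, scipy, OpenCV 4.12 (cv2) and the standard library are available. Lean on these libraries where they do the work, as an engineer would, in place of code of your own. Each camera call takes 0.05 s, during which the arm holds its last target. There are 200 camera calls.

## Working session

There is one attempt and no reset: what is moved stays moved. The work goes in short steps, Python scripts to look and compute and a shell command to move; the robot and the scene stay as the last step left them, time stands still between calls to the robot, and variables do not carry over. Pictures are saved under pics/ and viewed, at most 10 in all, crops included, and the job is handed in when it is done.

```bash
ls; mkdir -p pics; cat > h.py <<'E'
import numpy as np, cv2
from workcell import get_state, read_camera, camera_model, hand_in, grip_point_offset
from scipy.spatial.transform import Rotation as R
def proj(name,P):
    m=camera_model(name);E=np.array(m["extrinsics"]);K=np.array(m["camera_matrix"])
    p=np.atleast_2d(P)@E[:3,:3].T+E[:3,3];s=p[:,:2]/p[:,2:]
    s=s*(1+m["k1"]*(s**2).sum(1,keepdims=True))
    return s@K[:2,:2].T+K[:2,2]
def ray(name,uv):
    m=camera_model(name);E=np.array(m["extrinsics"]);K=np.array(m["camera_matrix"])
    d=(np.array(uv,float)-K[:2,2])@np.linalg.inv(K[:2,:2]).T;s=d.copy()
    for _ in range(30): s=d/(1+m["k1"]*(s**2).sum())
    v=E[:3,:3].T@np.r_[s,1];c=-E[:3,:3].T@E[:3,3]
    return c,v/np.linalg.norm(v)
def atz(name,uv,z):
    c,v=ray(name,uv);return c+v*(z-c[2])/v[2]
E
python3 - <<'E'
from h import *
for n in("top","side"):
    cv2.imwrite(f"pics/{n}0.png",read_camera(n)[:,:,::-1]);m=camera_model(n);print(n,np.round(ray(n,(320,240)),3).tolist(),m["camera_matrix"],m["k1"])
print(get_state(),grip_point_offset)
E
```

```text
pics
top [[0.347, 0.057, 0.939], [0.211, -0.058, -0.976]] [[436.15060767   0.         311.50527559]
 [  0.         436.15060767 235.91630855]
 [  0.           0.           1.        ]] -0.00834711401250864
side [[0.382, -0.521, 1.109], [0.133, 0.48, -0.867]] [[491.79225542   0.         318.29263562]
 [  0.         491.79225542 243.15723752]
 [  0.           0.           1.        ]] 0.04371827831240449
{'t': 0.1, 'q': array([ 1.23809008e+00,  2.64703639e-01,  1.60522513e+00, -2.17583171e-05,
        1.27373236e+00, -3.69050439e-02]), 'qvel': array([ 0.0008067 ,  0.00013528, -0.00163415, -0.00158183, -0.00118276,
       -0.00056185]), 'tau': array([ 1.45732582e-03, -5.16706502e+01, -3.68589377e+01, -1.41782825e-04,
        6.19133381e-03, -4.42158114e-05]), 'tcp_pos': array([0.19656153, 0.64505179, 0.23007579]), 'tcp_rot': array([-3.13952481e+00, -5.55421993e-05,  2.84579779e+00]), 'force': array([-0.35721866,  0.45770706,  0.58683458]), 'wrist_torque': array([ 0.01609025, -0.01298868, -0.00106788]), 'grip_force': 0.0, 'width': 0.08544710045345827} 0.0187
```

View pics/top0.png

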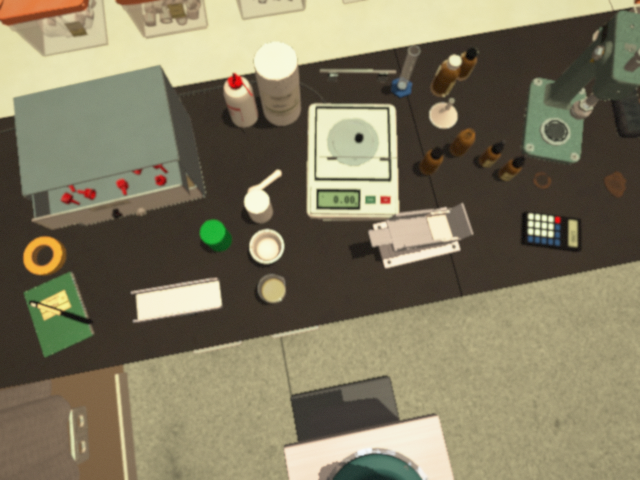

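View pics/side0.png

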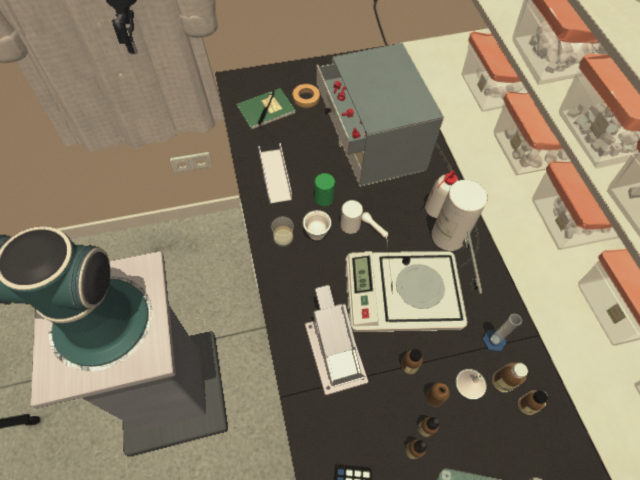

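```bash
python3 - <<'E'
from h import *
def crop(im,x0,y0,x1,y1,s):
    c=cv2.resize(im[y0:y1,x0:x1],None,fx=s,fy=s,interpolation=cv2.INTER_CUBIC)
    for x in range(-(-x0//10)*10,x1,10):
        cv2.line(c,(int((x-x0+.5)*s),0),(int((x-x0+.5)*s),8),(0,255,255),1)
        cv2.putText(c,str(x),(int((x-x0+.5)*s)-10,18),0,.35,(0,255,255),1)
    for y in range(-(-y0//10)*10,y1,10):
        cv2.line(c,(0,int((y-y0+.5)*s)),(8,int((y-y0+.5)*s)),(0,255,255),1)
        cv2.putText(c,str(y),(10,int((y-y0+.5)*s)+4),0,.35,(0,255,255),1)
    return c
t=cv2.imread("pics/top0.png");s=cv2.imread("pics/side0.png")
A=np.zeros((600,800,3),np.uint8)
def put(c,x,y):A[y:y+c.shape[0],x:x+c.shape[1]]=c
put(crop(t,365,200,475,270,5),0,0);put(crop(t,125,275,235,325,5),0,350);put(crop(t,240,185,290,305,5),550,0)
cv2.imwrite("pics/tc.png",A);A[:]=0
put(crop(s,300,280,370,395,5),0,0);put(crop(s,250,140,300,210,5),350,0);put(crop(s,265,195,375,250,4),350,360)
cv2.imwrite("pics/sc.png",A)
E
```

```text
(no output)
```

View pics/tc.png

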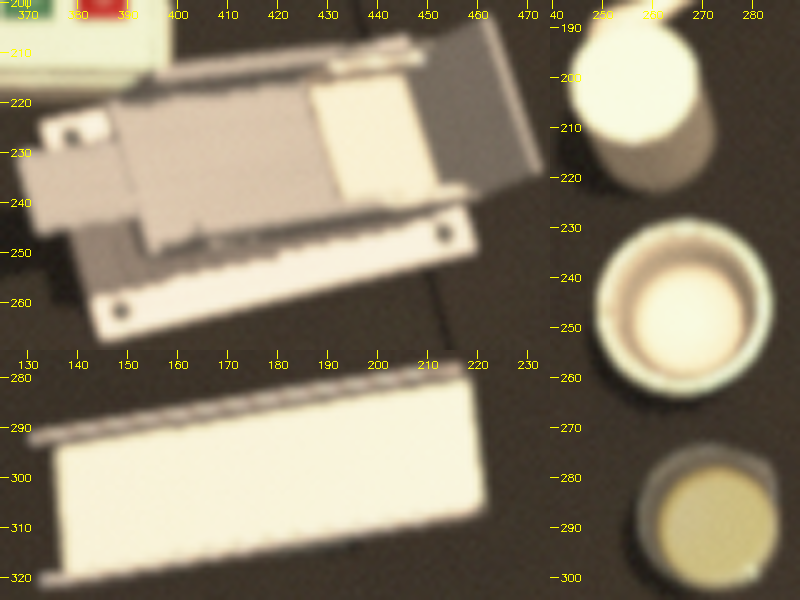

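View pics/sc.png

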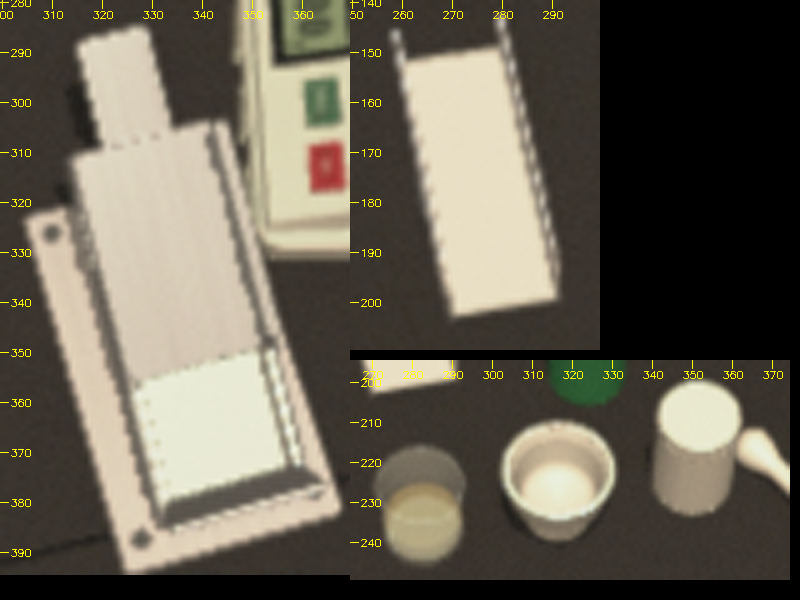

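```bash
cat > fit.py <<'E'
from h import *
from scipy.optimize import least_squares
a=np.radians(24);U=np.array([np.cos(a),0,np.sin(a)]);N=np.array([-np.sin(a),0,np.cos(a)])
ch=[("top",(385.1,267.9),"p",.085,.05),("top",(459.9,250.1),"p",-.085,.05),("top",(372.5,225.1),"p",.085,-.05),
("side",(304.5,323.5),"p",.085,.05),("side",(325.1,394.3),"p",-.085,.05),("side",(367.9,381.5),"p",-.085,-.05),
("side",(315.1,288.5),"l",.048,.016,0),("side",(329.1,284.9),"l",.048,-.016,0),("top",(372.1,246.5),"l",.048,.016,0),("top",(368,229.1),"l",.048,-.016,0),
("side",(313.9,311.1),"l",0,.034,.034),("side",(345.1,303.9),"l",0,-.034,.034),("top",(386.5,219.5),"l",0,-.034,.034),("top",(394.5,250.1),"l",0,.034,.034)]
def W(p,X):
    c,s=np.cos(p[2]),np.sin(p[2]);X=np.atleast_2d(X);return np.c_[p[0]+c*X[:,0]-s*X[:,1],p[1]+s*X[:,0]+c*X[:,1],X[:,2]]
def lane(p,l,y,h): return np.array([p[3],0,p[4]])+l*U+h*N+np.array([0,y,0])
def rc(p):
    r=[]
    for o in ch:
        X=np.array([o[3],o[4],p[5]]) if o[2]=="p" else lane(p,*o[3:])
        r.append(proj(o[0],W(p,X))[0]-o[1])
    return np.array(r)
if __name__=="__main__":
    s=least_squares(lambda p:rc(p).ravel(),[.4,-.1,1.7,.06,.1,.006],loss="soft_l1")
    print(np.round(s.x,4));print(np.round(rc(s.x),1).tolist())
    print("mouth",W(s.x,lane(s.x,0,0,0)))
    top=[(135.5,293.9),(218.5,280.1),(221.9,306.1),(137.5,319.5)];side=[(259.9,151.9),(279.5,148.9),(290.9,199.1),(269.9,202.9)]
    for n,q in(("top",top),("side",side)): print(n,[np.round(atz(n,u,.003)[:2],4).tolist() for u in q])
    for nm,z,t,u in(("jar",.082,(256.3,201.5),(352,208.25)),("mortar",.054,(266.3,246.1),(316.5,222)),("beaker",.062,(271.1,286.5),(282.3,227))):
        print(nm,np.round(atz("top",t,z)[:2],4),np.round(atz("side",u,z)[:2],4))
E
python3 fit.py
```

```text
[ 0.5156 -0.2054  1.6032  0.0804  0.0829  0.0083]
[[-1.0, -0.7], [-0.3, -0.3], [-0.2, -1.6], [0.3, -0.4], [-0.5, 0.4], [0.2, 1.0], [-0.5, -0.2], [-0.7, -0.0], [-4.2, 0.8], [-4.2, 2.7], [-0.2, 0.7], [-1.2, 0.2], [4.1, -4.1], [5.4, -1.7]]
mouth [[ 0.51302736 -0.12501929  0.08290865]]
top [[0.5097, 0.4126], [0.5049, 0.2334], [0.4486, 0.2344], [0.455, 0.414]]
side [[0.4537, 0.4147], [0.5108, 0.413], [0.5059, 0.2341], [0.448, 0.2348]]
jar [0.6373 0.1187] [0.6399 0.1184]
mortar [0.5473 0.1162] [0.5483 0.1162]
beaker [0.4618 0.1203] [0.4608 0.1165]
```

```bash
sed -i 's/\.034,\.034)/.034,0)/g' fit.py; python3 fit.py | head -3
python3 - <<'E'
from fit import *
exec(open('fit.py').read().split('if __name__')[0])
s=least_squares(lambda p:rc(p).ravel(),[.4,-.1,1.7,.06,.1,.006],loss="soft_l1").x
np.save("chute.npy",s)
t=cv2.imread("pics/top0.png");d=cv2.imread("pics/side0.png")
L=lambda l,y,h:W(s,lane(s,l,y,h))[0]
segs=[]
for y in(.034,-.034):
    segs+=[(L(0,y,0),L(-.1,y,0)),(L(0,y,.034),L(-.1,y,.034)),(L(0,y,0),L(0,y,.034))]
segs+=[(L(0,.034,0),L(0,-.034,0)),(L(.048,.016,0),L(.048,-.016,0)),(L(.048,.016,0),L(0,.016,0)),(L(.048,-.016,0),L(0,-.016,0))]
segs+=[(L(-.1,.0275,0.003),L(-.1,-.0275,.003)),(L(-.152,.0275,0.003),L(-.152,-.0275,.003))]
segu=[]
up=(.4795,.324,np.radians(88.4))
Ub=lambda x,y,z:W(up,[x,y,z])[0]
for sg in(1,-1):
  for xc in(-.02,.02):
    yb=.035*sg
    segu+=[(Ub(xc-.016,yb,.022),Ub(xc+.016,yb,.022))]
  segu+=[(Ub(-.09,.031*sg,.03),Ub(.09,.031*sg,.03)),(Ub(-.09,.031*sg,0),Ub(.09,.031*sg,0))]
def view(im,n,x0,y0,x1,y1,k,sg):
    c=cv2.resize(im[y0:y1,x0:x1],None,fx=k,fy=k,interpolation=cv2.INTER_CUBIC)
    c=np.clip(c.astype(float)*1.5,0,255).astype(np.uint8);o=c.copy()
    for a,b in sg:
        p=((proj(n,np.array([a,b]))-[x0,y0]+.5)*k).astype(int);cv2.line(o,tuple(p[0].tolist()),tuple(p[1].tolist()),(0,0,255),1)
    return c,o
A=np.zeros((600,800,3),np.uint8)
def put(c,x,y):A[y:y+c.shape[0],x:x+c.shape[1]]=c
put(view(t,"top",365,195,475,270,4,segs)[1],0,0)
put(view(d,"side",300,280,370,395,4,segs)[1],450,0)
c,o=view(t,"top",122,270,232,330,4,segu);put(c,0,300)
c,o=view(d,"side",250,135,300,210,4,segu);put(c,600-150,0) if 0 else None
# side upper smaller
put(o[:0],0,300)
B=view(d,"side",252,138,297,208,4,segu)
cv2.imwrite("pics/ov.png",A)
put(B[0][:,:],730-110+0,0) if 0 else None
np.save("segu.npy",np.array(segu))
A[:,:]=cv2.imread("pics/ov.png");A[460:,450:]=0
put(B[0][:130*1][:,:180],450,465) if 0 else None
cv2.imwrite("pics/ov.png",A)
E
```

```text
[ 0.5154 -0.2053  1.6093  0.0735  0.0981  0.0084]
[[-0.8, -0.4], [-0.2, -0.5], [-0.3, -1.3], [0.0, -0.3], [-0.3, 0.5], [0.3, 0.7], [0.0, -0.2], [-0.1, -0.2], [0.3, -1.1], [0.1, 0.6], [-1.4, 0.6], [-2.9, 0.0], [-0.7, -0.9], [0.5, 1.0]]
mouth [[ 0.51261736 -0.13178619  0.0980634 ]]Traceback (most recent call last):
  File "<stdin>", line 3, in <module>
    return func(*args, **kwargs)
    result = trf(vector_fun.fun, vector_fun.jac, x0, f0, J0, lb, ub, ftol, xtol,
                 gtol, max_nfev, x_scale, loss_function, tr_solver,
                 tr_options.copy(), verbose, callback=callback_wrapped)
    return trf_no_bounds(
        fun, jac, x0, f0, J0, ftol, xtol, gtol, max_nfev, x_scale,
        loss_function, tr_solver, tr_options, verbose, callback=callback)
    J = jac(x)
    self._update_jac()
    ~~~~~~~~~~~~~~~~^^
    self.J = self.jac_wrapped(xp_copy(self.x), f0=self.f)
             ~~~~~~~~~~~~~~~~^^^^^^^^^^^^^^^^^^^^^^^^^^^^
    J, dct = approx_derivative(
             ~~~~~~~~~~~~~~~~~^
        self.fun,
        ^^^^^^^^^
    ...<2 lines>...
        **self.finite_diff_op
[... 263 characters left out ...]
^^^^^^^^^
                             mf)
                             ^^^
    df = [f_eval - f0 for f_eval in f_evals]
                                    ^^^^^^^
    f = np.atleast_1d(self.fun(x, *self.args, **self.kwargs))
                      ~~~~~~~~^^^^^^^^^^^^^^^^^^^^^^^^^^^^^^
    return np.atleast_1d(self.fun(x))
                         ~~~~~~~~^^^
    return self.f(x, *self.args, **self.kwargs)
           ~~~~~~^^^^^^^^^^^^^^^^^^^^^^^^^^^^^^
  File "<stdin>", line 3, in <lambda>
  File "<string>", line 15, in rc
  File "h.py", line 5, in proj
    m=camera_model(name);E=np.array(m["extrinsics"]);K=np.array(m["camera_matrix"])
ValueError: time passes only in moves, steps and waits
```

```bash
sed -i '1a _cm=camera_model_cache={}' h.py; python3 - <<'E'
s=open('h.py').read().replace("_cm=camera_model_cache={}\n","").replace("def proj","_raw=camera_model\nimport functools\n@functools.cache\ndef camera_model(n): return _raw(n)\ndef proj",1)
s=s.replace("from scipy","from scipy",1);open('h.py','w').write(s)
E
cat > ov.py <<'E'
from fit import *
def view(im,n,x0,y0,x1,y1,k,sg,g=1.0):
    c=cv2.resize(im[y0:y1,x0:x1],None,fx=k,fy=k,interpolation=cv2.INTER_CUBIC)
    c=np.clip(c.astype(float)*g,0,255).astype(np.uint8)
    for a,b in sg:
        p=((proj(n,np.array([a,b]))-[x0,y0]+.5)*k).astype(int);cv2.line(c,tuple(p[0].tolist()),tuple(p[1].tolist()),(0,0,255),1)
    return c
def chsegs(s):
    L=lambda l,y,h:W(s,lane(s,l,y,h))[0];g=[]
    for y in(.034,-.034): g+=[(L(0,y,0),L(-.1,y,0)),(L(0,y,.034),L(-.1,y,.034)),(L(0,y,0),L(0,y,.034))]
    return g+[(L(0,.034,0),L(0,-.034,0)),(L(.048,.016,0),L(.048,-.016,0)),(L(-.1,.0275,0.003),L(-.1,-.0275,.003)),(L(-.152,.0275,.003),L(-.152,-.0275,.003))]
E
python3 - <<'E'
from ov import *
s=least_squares(lambda p:rc(p).ravel(),[.4,-.1,1.7,.06,.1,.006],loss="soft_l1").x
np.save("chute.npy",s)
t=cv2.imread("pics/top0.png");d=cv2.imread("pics/side0.png");g=chsegs(s)
A=np.zeros((600,800,3),np.uint8)
def put(c,x,y):A[y:y+c.shape[0],x:x+c.shape[1]]=c
put(view(t,"top",365,195,475,270,4,g),0,0)
put(view(d,"side",300,280,370,395,3,g),450,0)
put(view(t,"top",125,275,231,325,5,[],2),0,310)
put(view(d,"side",252,138,297,208,4,[],2),600,350-50+5)
cv2.imwrite("pics/ov.png",A)
E
```

```text
(no output)
```

View pics/ov.png

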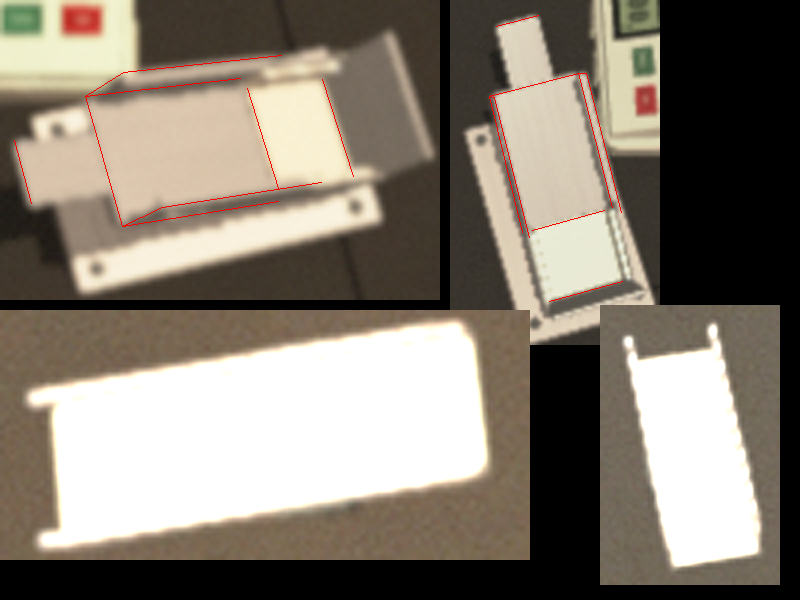

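```bash
python3 - <<'E'
from ov import *
t=cv2.imread("pics/top0.png").astype(float);d=cv2.imread("pics/side0.png").astype(float)
f=lambda im:np.clip((im-20)*3.2,0,255).astype(np.uint8)
A=np.zeros((600,800,3),np.uint8)
a=view(f(t),"top",125,275,231,328,7,[]);A[:a.shape[0],:a.shape[1]]=a
b=cv2.rotate(view(f(d),"side",248,138,300,208,4,[]),cv2.ROTATE_90_COUNTERCLOCKWISE);A[380:380+b.shape[0],:b.shape[1]]=b
cv2.imwrite("pics/btn.png",A)
E
```

```text
(no output)
```

View pics/btn.png

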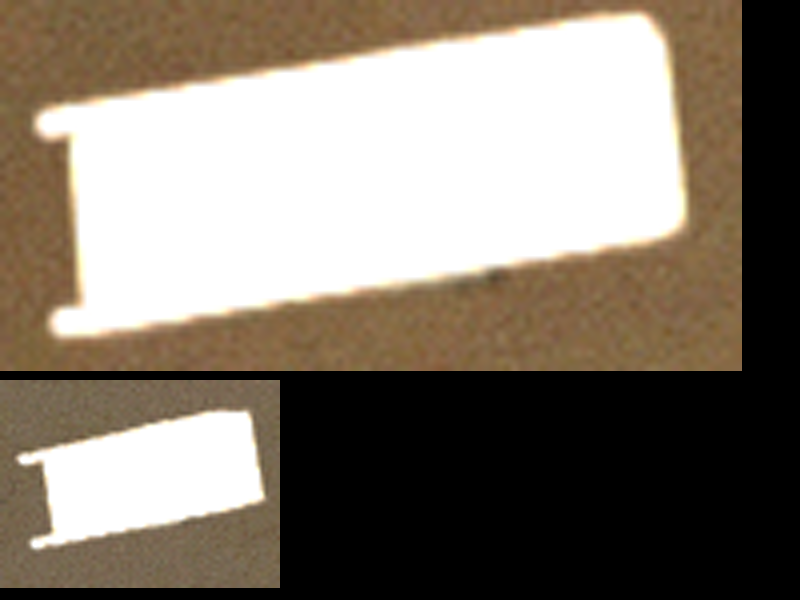

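```bash
cat > tgt.py <<'E'
from fit import *
s=np.load("chute.npy")
cy=s[2];mouth=W(s,lane(s,0,0,0))[0];Rc=R.from_euler("z",cy).as_matrix()
Uw,Nw,Yw=Rc@U,Rc@N,Rc@[0,1,0]
Rlane=np.c_[Uw,-Yw,-Nw]
def down(yaw): return R.from_euler("xyz",[np.pi,0,yaw]).as_matrix()
def go(Rt,p):
    st=get_state();Rn=R.from_euler("xyz",st["tcp_rot"]).as_matrix();pn=st["tcp_pos"]
    d=Rn.T@(np.array(p)-pn);w=R.from_matrix(Rn.T@Rt).as_rotvec(degrees=True)
    print("shift",np.round(d,4).tolist(),"turn",np.round(w,2).tolist(),"rows",round(max(np.linalg.norm(d)/.05,np.linalg.norm(w)/8.59),1),"F",np.round(st["force"],1),"w",round(st["width"],4),"q",np.round(st["q"],2))
def lanep(l,h,y=0): return mouth+l*Uw+h*Nw+y*Yw
yu=np.radians(88.26);xu=np.array([np.cos(yu),np.sin(yu),0]);up0=np.array([.4796,.3239,0])
E
python3 - <<'E'
from tgt import *
go(down(yu),up0-.004*xu+[0,0,.10])
for uv in((308,218),(396,213)): print(atz("top",uv,.03))
for uv in((349,255),(355,327)): print(atz("side",uv,.03))
E
```

```text
shift [-0.3654, -0.2283, 0.1305] turn [-0.1, 0.07, 74.79] rows 9.0 F [-0.4  0.5  0.6] w 0.0854 q [ 1.24  0.26  1.61 -0.    1.27 -0.04]
[0.5965056  0.01887034 0.03      ]
[ 0.57074912 -0.17033866  0.03      ]
[0.60814325 0.01822061 0.03      ]
[ 0.57144818 -0.1658363   0.03      ]
```

```bash
python3 -m inch '[[[0.0854,-0.073,-0.046,0.026,0,0,15],[0.0854,-0.146,-0.091,0.052,0,0,30],[0.0854,-0.22,-0.137,0.078,0,0,45],[0.0854,-0.292,-0.183,0.1,0,0,60],[0.0854,-0.3654,-0.2283,0.13,-0.1,0.07,74.8]]]' 40
python3 - <<'E'
from tgt import *
go(down(yu),up0-.004*xu+[0,0,.10])
E
```

```text
t: 0.6
tcp_pos: [0.3548, 0.4633, 0.1589]
tcp_rot: [-3.142, -0.0, 2.09]
force: [1.6, 0.1, -1.1]
width: 0.0853
grip_force: 0.0
shift [-0.1864, 0.0371, 0.0589] turn [-0.0, -0.01, 31.49] rows 4.0 F [ 1.6  0.1 -1.1] w 0.0853 q [0.87 0.15 1.88 0.   1.11 0.36]
```

```bash
python3 -m inch '[[[0.0854,-0.186,0.037,0.059,0,0,31.5],[0.0854,-0.186,0.037,0.059,0,0,31.5],[0.0854,-0.186,0.037,0.059,0,0,31.5],[0.0854,-0.186,0.037,0.059,0,0,31.5],[0.0854,-0.186,0.037,0.059,0,0,31.5]]]'
python3 - <<'E'
from tgt import *
go(down(yu),up0-.004*xu+[0,0,.02])
im=read_camera("top");cv2.imwrite("pics/t1.png",im[:,:,::-1])
im=read_camera("side");cv2.imwrite("pics/s1.png",im[:,:,::-1])
E
```

```text
t: 1.1
tcp_pos: [0.4807, 0.3174, 0.098]
tcp_rot: [-3.139, 0.004, 1.539]
force: [-1.2, 0.3, -0.2]
width: 0.0849
grip_force: 0.0
shift [0.0027, -0.0011, 0.0779] turn [-0.16, 0.2, -0.09] rows 1.6 F [-1.2  0.3 -0.2] w 0.0849 q [ 0.54  0.2   1.94 -0.    1.    0.57]
```

```bash
python3 -m inch '[[[0.0854,0.0027,-0.001,0.03,0,0,0],[0.0854,0.0027,-0.001,0.06,0,0,0],[0.0854,0.0027,-0.001,0.085,0,0,0],[0.078,0.0027,-0.001,0.097,0,0,0],[0.073,0.0027,-0.001,0.097,0,0,0]]]' 20
python3 -m inch '[[[0.073,0,0,0,0,0,0],[0.073,0,0,0,0,0,0]]]'
python3 -m inch '[[[0.0675,0,0,0,0,0,0],[0.0675,0,0,0,0,0,0]]]'
python3 - <<'E'
from tgt import *
go(down(yu),up0-.004*xu+[0,0,.001])
E
```

```text
t: 1.7
tcp_pos: [0.4764, 0.3257, 0.0022]
tcp_rot: [-3.139, 0.001, 1.548]
force: [-0.6, -0.3, -0.3]
width: 0.073
grip_force: 0.0
t: 1.9
tcp_pos: [0.4792, 0.3265, 0.0054]
tcp_rot: [3.14, -0.002, 1.547]
force: [-0.1, -0.2, -0.7]
width: 0.0729
grip_force: 0.3
t: 2.1
tcp_pos: [0.4796, 0.3263, 0.0054]
tcp_rot: [3.139, -0.002, 1.546]
force: [-0.9, 2.1, 1.9]
width: 0.0674
grip_force: 2.8
shift [-0.0064, 0.0, 0.0043] turn [0.15, -0.14, 0.31] rows 0.2 F [-0.9  2.1  1.9] w 0.0674 q [0.55 0.32 1.99 0.   0.82 0.58]
```

```bash
python3 -m inch '[[[0.078,0,0,0,0,0,0],[0.078,-0.0165,0,0.004,0,0,0],[0.073,-0.0165,0,0.004,0,0,0],[0.0675,-0.0165,0,0.004,0,0,0],[0.0675,-0.0165,0,0.004,0,0,0]]]'
python3 -m inch '[[[0.0675,0,0,0,0,0,0],[0.0675,0,0,0,0,0,0]]]'
python3 - <<'E'
from tgt import *
go(down(yu),up0-.004*xu+[0,0,.001])
E
```

```text
t: 2.6
tcp_pos: [0.4776, 0.3083, -0.0008]
tcp_rot: [-3.141, 0.0, 1.545]
force: [0.2, 0.8, -1.7]
width: 0.0675
grip_force: 2.9
t: 2.8
tcp_pos: [0.4778, 0.3089, -0.0006]
tcp_rot: [-3.141, -0.0, 1.546]
force: [-1.5, 0.4, -1.7]
width: 0.0674
grip_force: 2.9
shift [0.011, 0.0015, -0.0016] turn [-0.03, -0.01, 0.32] rows 0.2 F [-1.5  0.4 -1.7] w 0.0674 q [0.53 0.32 2.02 0.   0.81 0.55]
```

```bash
python3 -m inch '[[[0.078,0,0,0,0,0,0],[0.078,0.011,0.001,0,0,0,0.3],[0.073,0.011,0.001,0,0,0,0.3],[0.062,0.011,0.001,0,0,0,0.3],[0.055,0.011,0.001,0,0,0,0.3]]]' 35
python3 -m inch '[[[0.055,0,0,0,0,0,0],[0.055,0,0,0,0,0,0],[0.055,0,0,0,0,0,0]]]' 35
python3 - <<'E'
from tgt import *
go(down(yu),up0-.004*xu+[0,0,.001])
E
```

```text
t: 3.3
tcp_pos: [0.4801, 0.3208, 0.0005]
tcp_rot: [3.14, -0.002, 1.541]
force: [0.7, 2.3, 2.2]
width: 0.0614
grip_force: 39.7
t: 3.6
tcp_pos: [0.48, 0.3205, 0.0005]
tcp_rot: [3.14, -0.002, 1.541]
force: [0.1, 2.7, 5.5]
width: 0.0611
grip_force: 40.0
shift [-0.0006, -0.0005, -0.0005] turn [0.09, -0.1, 0.01] rows 0.0 F [0.1 2.7 5.5] w 0.0611 q [0.55 0.33 2.   0.   0.81 0.57]
```

```bash
python3 -m inch '[[[0.055,0,0,-0.02,0,0,0],[0.055,0,0,-0.05,0,0,0],[0.055,0,0,-0.09,0,0,0],[0.055,0,0,-0.13,0,0,0],[0.055,0,0,-0.16,0,0,0]]]' 35
python3 - <<'E'
from tgt import *
go(Rlane,lanep(.1066,.03))
print(mouth,lanep(.1066,.03))
E
```

```text
t: 4.1
tcp_pos: [0.4787, 0.319, 0.1607]
tcp_rot: [-3.141, 0.001, 1.541]
force: [0.8, 0.8, -3.1]
width: 0.0613
grip_force: 39.3
shift [-0.3646, 0.0416, -0.0079] turn [0.78, 24.03, -3.89] rows 7.3 F [ 0.8  0.8 -3.1] w 0.0613 q [ 0.54  0.13  1.9  -0.    1.12  0.57]
[ 0.51261736 -0.13178619  0.0980634 ] [ 0.50933713 -0.04666752  0.16882789]
```

```bash
python3 -m inch '[[[0.055,-0.045,0.005,-0.02,0,0,0],[0.055,-0.095,0.011,-0.03,0,0,0],[0.055,-0.145,0.017,-0.03,0,0,-1],[0.055,-0.195,0.022,-0.03,0,6,-2],[0.055,-0.245,0.028,-0.03,0,12,-3]]]' 35
python3 - <<'E'
from tgt import *
go(Rlane,lanep(.1066,.03))
E
```

```text
t: 4.6
tcp_pos: [0.4977, 0.0817, 0.1887]
tcp_rot: [3.138, -0.203, 1.595]
force: [0.3, -0.5, -3.3]
width: 0.0616
grip_force: 39.2
shift [-0.13, 0.0085, -0.0064] turn [0.43, 12.37, -0.74] rows 2.6 F [ 0.3 -0.5 -3.3] w 0.0616 q [-0.03 -0.03  2.03  0.22  1.16 -0.14]
```

```bash
python3 -m inch '[[[0.055,-0.04,0.003,-0.01,0,4,-0.2],[0.055,-0.08,0.006,-0.01,0.2,8,-0.4],[0.055,-0.115,0.008,-0.006,0.4,12.3,-0.7],[0.055,-0.13,0.0085,-0.0064,0.4,12.3,-0.7],[0.055,-0.13,0.0085,-0.0064,0.4,12.3,-0.7]]]' 35
python3 -m inch '[[[0.055,0,0,0,0,0,0]]]'
python3 - <<'E'
from tgt import *
go(Rlane,lanep(.1066,.03))
t=read_camera("top")[:,:,::-1].copy();d=read_camera("side")[:,:,::-1].copy()
cv2.imwrite("pics/t2.png",t);cv2.imwrite("pics/s2.png",d)
A=np.zeros((600,800,3),np.uint8)
a=cv2.resize(t[170:280,300:480],None,fx=4,fy=4,interpolation=cv2.INTER_CUBIC)[:440,:];A[:440,:720]=a
A[300:600,480:800]=cv2.resize(d[250:400,250:410],None,fx=2,fy=2,interpolation=cv2.INTER_CUBIC)
cv2.imwrite("pics/c2.png",A)
E
```

```text
t: 5.1
tcp_pos: [0.5088, -0.048, 0.1675]
tcp_rot: [-3.136, -0.415, 1.599]
force: [0.3, 0.6, -1.8]
width: 0.0614
grip_force: 39.3
t: 5.2
tcp_pos: [0.5094, -0.0452, 0.1691]
tcp_rot: [-3.139, -0.416, 1.604]
force: [-0.5, 0.5, -2.5]
width: 0.0613
grip_force: 39.3
shift [-0.0014, -0.0001, -0.0004] turn [-0.0, 0.19, -0.3] rows 0.0 F [-0.5  0.5 -2.5] w 0.0613 q [-0.39  0.1   1.97  0.39  1.27 -0.58]
```

View pics/c2.png

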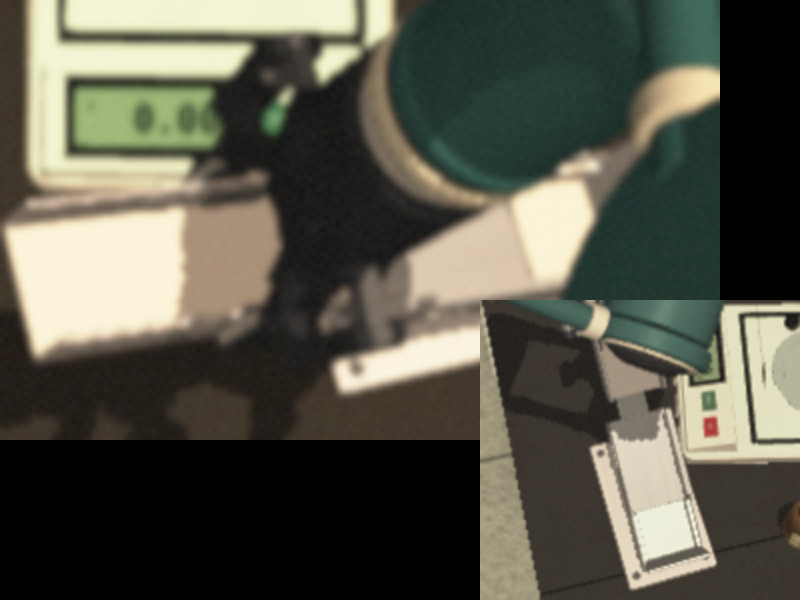

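```bash
python3 - <<'E'
from ov import *
from tgt import *
st=get_state();Rn=R.from_euler("xyz",st["tcp_rot"]).as_matrix();p=st["tcp_pos"]
# section frame: x=tool x, y=-tool y, z=-tool z ; tcp at (-.0034,0,.0005)
Rs=np.c_[Rn[:,0],-Rn[:,1],-Rn[:,2]];o=p-Rs@[-.0034,0,.0005]
S=lambda x,y,z:o+Rs@np.array([x,y,z])
g=[]
for y in(.031,-.031): g+=[(S(-.09,y,.03),S(.09,y,.03)),(S(-.09,y,0),S(.09,y,0)),(S(.09,y,0),S(.09,y,.03)),(S(-.09,y,0),S(-.09,y,.03))]
g+=[(S(.09,-.031,0),S(.09,.031,0)),(S(-.09,-.031,0),S(-.09,.031,0))]
g+=chsegs(s)
t=cv2.imread("pics/t2.png");d=cv2.imread("pics/s2.png")
A=np.zeros((600,800,3),np.uint8)
A[:400,:800]=view(t,"top",295,200,395,250+0,8,g)
A[400:,:0]=0
b=view(d,"side",290,285,355,335,4,g);A[400:600,:260]=b
b=view(t,"top",365,215,465,265,4,g);A[400:600,300:700]=b
cv2.imwrite("pics/c3.png",A)
E
```

```text
(no output)
```

View pics/c3.png

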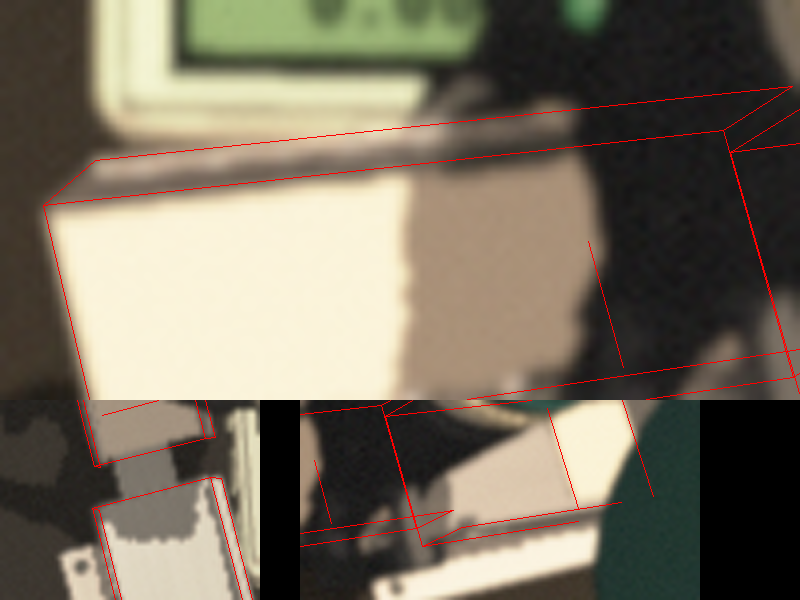

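```bash
python3 -m inch '[[[0.055,-0.0015,0,0.01,0,0,-0.3],[0.055,-0.0015,0,0.02,0,0,-0.3],[0.055,-0.0015,0,0.026,0,0,-0.3],[0.055,-0.0015,0,0.028,0,0,-0.3],[0.055,-0.0015,0,0.028,0,0,-0.3]]]' 35
python3 -m inch '[[[0.055,0,0,0.0005,0,0,0],[0.055,0,0,0.001,0,0,0]]]' 35
python3 - <<'E'
from tgt import *
go(Rlane,lanep(.1066,.0005));print(Rlane.T@get_state()["force"])
E
```

```text
t: 5.8
tcp_pos: [0.5095, -0.0351, 0.1431]
tcp_rot: [3.14, -0.415, 1.611]
force: [0.2, -0.3, -2.9]
width: 0.0614
grip_force: 39.2
t: 6.0
tcp_pos: [0.5104, -0.0356, 0.1431]
tcp_rot: [3.138, -0.414, 1.611]
force: [0.2, -0.0, -1.9]
width: 0.0616
grip_force: 39.2
shift [0.0004, -0.0015, 0.0015] turn [0.15, 0.26, 0.09] rows 0.0 F [ 0.2 -0.  -1.9] w 0.0616 q [-0.37  0.12  2.    0.41  1.22 -0.59]
[-0.81866644  0.18884537  1.75890364]
```

```bash
for i in 1 2; do python3 -m inch '[[[0.055,0,0,0.0005,0,0,0],[0.055,0,0,0.001,0,0,0]]]' 35; done
python3 - <<'E'
from tgt import *
go(Rlane,lanep(.1066,.0005));print(Rlane.T@get_state()["force"])
E
```

```text
t: 6.2
tcp_pos: [0.5102, -0.0352, 0.1421]
tcp_rot: [3.139, -0.414, 1.611]
force: [-0.0, 1.1, -2.5]
width: 0.0616
grip_force: 39.2
t: 6.4
tcp_pos: [0.51, -0.0347, 0.1409]
tcp_rot: [3.139, -0.415, 1.611]
force: [-0.8, -0.8, -1.8]
width: 0.0615
grip_force: 39.2
shift [0.0004, -0.0011, -0.0008] turn [0.12, 0.24, 0.08] rows 0.0 F [-0.8 -0.8 -1.8] w 0.0615 q [-0.37  0.12  2.    0.41  1.21 -0.59]
[-1.47460122 -0.79918622  1.29734346]
```

```bash
python3 -m inch '[[[0.055,0,-0.001,0.0005,0.1,0.2,0],[0.055,0,-0.001,0.001,0.1,0.2,0]]]' 35;  python3 -m inch '[[[0.055,0,0,0.0005,0,0,0],[0.055,0,0,0.001,0,0,0]]]' 35
python3 - <<'E'
from tgt import *
go(Rlane,lanep(.1066,.0005));print(Rlane.T@get_state()["force"])
E
```

```text
t: 6.6
tcp_pos: [0.509, -0.0344, 0.1402]
tcp_rot: [3.141, -0.418, 1.611]
force: [0.7, -0.9, -0.4]
width: 0.0613
grip_force: 39.6
t: 6.8
tcp_pos: [0.5094, -0.0341, 0.1396]
tcp_rot: [3.14, -0.418, 1.611]
force: [-0.1, -0.5, 1.8]
width: 0.0617
grip_force: 39.2
shift [0.0004, -0.0006, -0.0023] turn [0.07, 0.07, 0.1] rows 0.0 F [-0.1 -0.5  1.8] w 0.0617 q [-0.37  0.13  2.01  0.41  1.21 -0.6 ]
[ 0.25949903 -0.07759222 -1.82147289]
```

```bash
python3 -m inch '[[[0.055,0,-0.0005,-0.0006,0,0,0],[0.055,-0.006,-0.0005,-0.0006,0,0,0],[0.055,-0.012,-0.0005,-0.0006,0,0,0],[0.055,-0.016,-0.0005,-0.0006,0,0,0],[0.055,-0.02,-0.0005,-0.0006,0,0,0]]]' 35;  
python3 - <<'E'
from tgt import *
print(Rlane.T@get_state()["force"])
E
python3 -m inch '[[[0.055,-0.003,0,0,0,0,0],[0.055,-0.006,0,0,0,0,0],[0.055,-0.009,0,0,0,0,0]]]' 35
python3 - <<'E'
from tgt import *
go(Rlane,lanep(.0776,-.0015));print(Rlane.T@get_state()["force"])
E
```

```text
t: 7.3
tcp_pos: [0.5095, -0.053, 0.1316]
tcp_rot: [3.14, -0.418, 1.611]
force: [0.6, -2.2, 1.3]
width: 0.0615
grip_force: 39.2
[-1.48586429  0.50416741 -2.10025791]
t: 7.6
tcp_pos: [0.5099, -0.0609, 0.1282]
tcp_rot: [3.14, -0.418, 1.611]
force: [-0.7, -1.1, 4.4]
width: 0.0615
grip_force: 39.5
shift [0.0006, 0.0, 0.0002] turn [0.05, 0.05, 0.1] rows 0.0 F [-0.7 -1.1  4.4] w 0.0615 q [-0.42  0.16  1.99  0.4   1.21 -0.64]
[ 0.82555108 -0.71170222 -4.48391061]
```

```bash
python3 -m inch '[[[0.055,-0.008,0,-0.0004,0,0,0],[0.055,-0.016,0,-0.0004,0,0,0],[0.055,-0.024,0,-0.0004,0,0,0],[0.055,-0.03,0,-0.0004,0,0,0],[0.055,-0.034,0,-0.0004,0,0,0]]]' 35
python3 - <<'E'
from tgt import *
go(Rlane,lanep(.0436,-.0015));print(Rlane.T@get_state()["force"])
E
```

```text
t: 8.1
tcp_pos: [0.5111, -0.0927, 0.1147]
tcp_rot: [3.14, -0.418, 1.611]
force: [-0.3, -2.0, 6.8]
width: 0.0615
grip_force: 39.9
shift [0.0012, -0.0, 0.0008] turn [0.05, 0.04, 0.06] rows 0.0 F [-0.3 -2.   6.8] w 0.0615 q [-0.47  0.2   1.98  0.39  1.21 -0.69]
[ 1.00566714 -0.37933275 -7.02335485]
```

```bash
python3 -m inch '[[[0.055,-0.004,0,-0.0006,0,0,0],[0.055,-0.008,0,-0.0006,0,0,0],[0.055,-0.012,0,-0.0006,0,0,0],[0.055,-0.016,0,-0.0006,0,0,0],[0.055,-0.02,0,-0.0006,0,0,0]]]' 35
python3 - <<'E'
from tgt import *
go(Rlane,lanep(.0236,-.0015));print(Rlane.T@get_state()["force"])
E
```

```text
t: 8.6
tcp_pos: [0.5117, -0.1106, 0.1069]
tcp_rot: [3.14, -0.418, 1.611]
force: [0.1, -1.2, 6.3]
width: 0.0617
grip_force: 39.7
shift [0.0006, 0.0001, 0.001] turn [0.02, 0.03, 0.09] rows 0.0 F [ 0.1 -1.2  6.3] w 0.0617 q [-0.5   0.22  1.96  0.38  1.21 -0.72]
[ 1.43567494  0.02677228 -6.28321284]
```

```bash
python3 -m inch '[[[0.055,-0.003,0,-0.0005,0,0,0],[0.055,-0.006,0,-0.0005,0,0,0],[0.055,-0.008,0,-0.0005,0,0,0],[0.055,-0.0085,0,-0.0005,0,0,0]]]' 35
python3 - <<'E'
from tgt import *
go(Rlane,lanep(.0145,-.0015));print(Rlane.T@get_state()["force"])
t=read_camera("top")[:,:,::-1].copy();d=read_camera("side")[:,:,::-1].copy()
A=np.zeros((600,800,3),np.uint8)
A[:300]=cv2.resize(t[205:265,320:480],None,fx=5,fy=5,interpolation=cv2.INTER_CUBIC)
A[300:,:500]=cv2.resize(d[270:345,280:405],None,fx=4,fy=4,interpolation=cv2.INTER_CUBIC)
cv2.imwrite("pics/c4.png",A)
E
```

```text
t: 9.0
tcp_pos: [0.5117, -0.1183, 0.1036]
tcp_rot: [3.141, -0.418, 1.611]
force: [0.6, -0.4, 2.8]
width: 0.0612
grip_force: 39.5
shift [-0.0001, 0.0004, 0.0011] turn [-0.01, 0.03, 0.07] rows 0.0 F [ 0.6 -0.4  2.8] w 0.0612 q [-0.51  0.23  1.96  0.38  1.21 -0.73]
[ 0.76196497  0.58332599 -2.67755699]
```

View pics/c4.png

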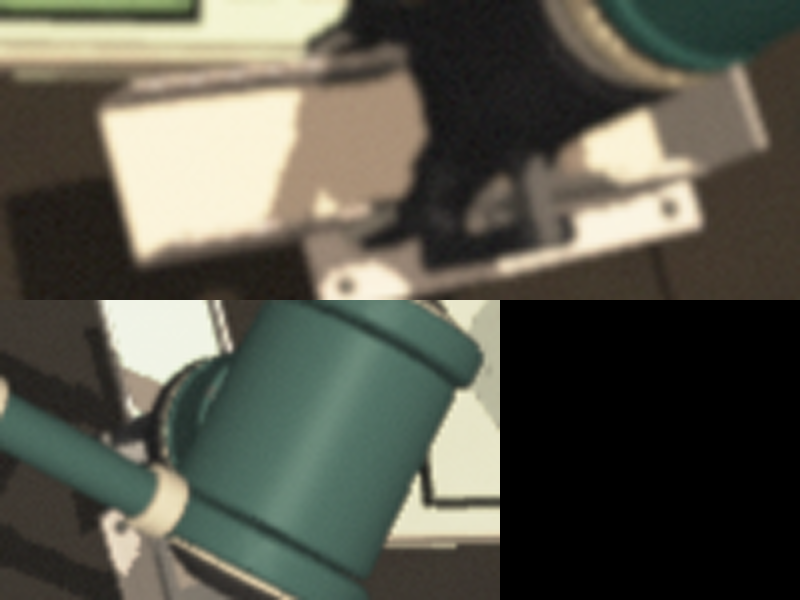

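```bash
python3 -m inch '[[[0.07,0,0,0,0,0,0],[0.0854,0,0,0,0,0,0],[0.0854,0,0,0,0,0,0],[0.0854,0.001,0,-0.004,0,0,0],[0.0854,0.02,0,-0.004,0,0,0]]]' 20
python3 -m inch '[[[0.0854,0.03,0,0,0,0,0],[0.0854,0.06,0,0,0,0,0],[0.0854,0.09,0,0,0,0,0],[0.0854,0.105,0,0,0,0,0],[0.0854,0.107,0,0,0,0,0]]]'
python3 - <<'E'
from tgt import *
go(Rlane,lanep(.138,-.0135));print(Rlane.T@get_state()["force"])
cv2.imwrite("pics/t5.png",read_camera("top")[:,:,::-1]);cv2.imwrite("pics/s5.png",read_camera("side")[:,:,::-1])
E
```

```text
t: 9.6
tcp_pos: [0.5113, -0.1024, 0.1155]
tcp_rot: [3.141, -0.418, 1.609]
force: [-0.0, 0.1, -0.8]
width: 0.0852
grip_force: 0.0
t: 10.1
tcp_pos: [0.5074, -0.0023, 0.1604]
tcp_rot: [3.138, -0.418, 1.614]
force: [0.6, -1.5, -0.2]
width: 0.0855
grip_force: 0.0
shift [-0.0057, 0.0002, 0.0177] turn [0.06, 0.07, 0.27] rows 0.4 F [ 0.6 -1.5 -0.2] w 0.0855 q [-0.32  0.08  2.01  0.42  1.23 -0.54]
[-1.41391814  0.55030996 -0.45450099]
```

```bash
python3 -m inch '[[[0,-0.005,0,0.008,0,0,0.2],[0,-0.005,0,0.0175,0,0,0.2],[0,-0.005,0,0.0175,0,0,0.2],[0,-0.005,0,0.0175,0,0,0.2],[0,-0.005,0,0.0175,0,0,0.2]]]' 20
python3 -m inch '[[[0,0,0,0,0,0,0],[0,-0.004,0,0,0,0,0],[0,-0.008,0,0,0,0,0],[0,-0.012,0,0,0,0,0]]]'
python3 - <<'E'
from tgt import *
go(Rlane,lanep(.119,-.0135));print(Rlane.T@get_state()["force"])
E
```

```text
t: 10.7
tcp_pos: [0.5071, -0.0016, 0.1408]
tcp_rot: [-3.14, -0.418, 1.606]
force: [0.4, -0.3, -0.4]
width: 0.0125
grip_force: 0.0
t: 11.1
tcp_pos: [0.5076, -0.0127, 0.1362]
tcp_rot: [-3.141, -0.418, 1.607]
force: [0.4, -0.3, -0.1]
width: -0.0002
grip_force: 0.0
shift [-0.0054, 0.0004, -0.0001] turn [0.02, 0.05, -0.11] rows 0.1 F [ 0.4 -0.3 -0.1] w -0.0002 q [-0.34  0.12  2.03  0.42  1.19 -0.57]
[-0.36393004  0.43529781 -0.08012992]
```

```bash
python3 -m inch '[[[0,-0.004,0,0,0,0,0],[0,-0.008,0,0,0,0,0],[0,-0.012,0,0,0,0,0]]]'
python3 -m inch '[[[0,-0.004,0,0,0,0,0],[0,-0.008,0,0,0,0,0],[0,-0.011,0,0,0,0,0]]]'
python3 - <<'E'
from tgt import *
go(Rlane,lanep(.091,-.0135));print(Rlane.T@get_state()["force"])
E
```

```text
t: 11.4
tcp_pos: [0.508, -0.0235, 0.1313]
tcp_rot: [-3.141, -0.419, 1.607]
force: [-0.1, 2.1, 1.3]
width: -0.0001
grip_force: 0.6
t: 11.7
tcp_pos: [0.5083, -0.0336, 0.1267]
tcp_rot: [-3.141, -0.418, 1.607]
force: [-0.4, 0.6, 1.7]
width: 0.0006
grip_force: 0.6
shift [-0.0104, 0.0006, -0.0003] turn [0.01, 0.04, -0.12] rows 0.2 F [-0.4  0.6  1.7] w 0.0006 q [-0.37  0.14  2.02  0.41  1.19 -0.6 ]
[ 1.28214752 -0.35424218 -1.2614957 ]
```

```bash
python3 -m inch '[[[0,-0.003,0,0,0,0,0],[0,-0.006,0,0,0,0,0]]]'
python3 -m inch '[[[0,-0.001,0,0,0,0,0],[0,-0.002,0,0,0,0,0]]]';python3 -m inch '[[[0,-0.001,0,0,0,0,0],[0,-0.002,0,0,0,0,0]]]'
python3 - <<'E'
from tgt import *
go(Rlane,lanep(.091,-.0135));print(Rlane.T@get_state()["force"])
E
```

```text
t: 11.9
tcp_pos: [0.5085, -0.039, 0.1243]
tcp_rot: [-3.141, -0.418, 1.607]
force: [-0.4, 1.1, 0.9]
width: 0.0001
grip_force: 0.6
t: 12.1
tcp_pos: [0.5085, -0.0409, 0.1234]
tcp_rot: [-3.141, -0.418, 1.607]
force: [-0.7, -0.4, 0.5]
width: 0.0001
grip_force: 0.0
t: 12.3
tcp_pos: [0.5085, -0.0413, 0.1232]
tcp_rot: [-3.14, -0.421, 1.607]
force: [0.3, 7.2, 3.2]
width: -0.0004
grip_force: 3.8
shift [-0.002, 0.0006, -0.0003] turn [-0.01, -0.12, -0.13] rows 0.0 F [0.3 7.2 3.2] w -0.0004 q [-0.39  0.15  2.01  0.41  1.19 -0.62]
[ 7.82804634  0.57282088 -0.03454518]
```

```bash
python3 -m inch '[[[0,-0.001,0,0,0,0,0],[0,-0.0015,0,0,0,0,0]]]'
python3 - <<'E'
from tgt import *
go(Rlane,lanep(.091,-.0135));print(Rlane.T@get_state()["force"])
E
python3 -m inch '[[[0,0.01,0,0,0,0,0],[0,0.03,0,0,0,0,0],[0,0.05,0,-0.02,0,0,0],[0,0.05,0,-0.07,0,0,0],[0,0.05,0,-0.12,0,0,0]]]'
python3 - <<'E'
from ov import *
from tgt import *
t=read_camera("top")[:,:,::-1].copy();d=read_camera("side")[:,:,::-1].copy()
cv2.imwrite("pics/t6.png",t);cv2.imwrite("pics/s6.png",d)
A=np.zeros((600,800,3),np.uint8)
A[:350]=cv2.resize(t[200:270,320:480],None,fx=5,fy=5,interpolation=cv2.INTER_CUBIC)
b=cv2.rotate(d[255:395,285:375],cv2.ROTATE_90_COUNTERCLOCKWISE);A[350:350+225,:350]=cv2.resize(b,None,fx=2.5,fy=2.5,interpolation=cv2.INTER_CUBIC)
S=lambda x,y,z:lanep(x-.01,z,y)
g=[]
for y in(.031,-.031): g+=[(S(-.09,y,.03),S(.09,y,.03)),(S(-.09,y,0),S(.09,y,0)),(S(.09,y,0),S(.09,y,.03))]
for y in(.035,-.035):
  c=[S(-.02+a,y,.015+b) for a,b in((-.016,-.007),(.016,-.007),(.016,.007),(-.016,.007))];g+=[(c[i],c[(i+1)%4]) for i in range(4)]
b=view(t,"top",335,205,447,268,4,g)[:250];A[350:350+b.shape[0],352:800]=b
cv2.imwrite("pics/c6.png",A)
go(down(0),[.638,.1185,.15])
E
```

```text
t: 12.5
tcp_pos: [0.5085, -0.0413, 0.1232]
tcp_rot: [-3.14, -0.424, 1.607]
force: [-0.5, 9.7, 5.9]
width: -0.0004
grip_force: 5.5
shift [-0.0019, 0.0006, -0.0004] turn [-0.03, -0.27, -0.12] rows 0.0 F [-0.5  9.7  5.9] w -0.0004 q [-0.39  0.15  2.01  0.41  1.19 -0.62]
[11.25143949 -0.13535077 -1.44526051]
t: 13.0
tcp_pos: [0.5078, -0.0463, 0.2526]
tcp_rot: [-3.139, -0.418, 1.608]
force: [0.8, -0.8, 0.5]
width: -0.0002
grip_force: 0.0
shift [0.1058, 0.1292, 0.1675] turn [-18.37, -18.81, 90.73] rows 11.0 F [0.9 0.3 0.9] w -0.0003 q [-0.4   0.02  1.88  0.38  1.42 -0.53]
```

View pics/c6.png

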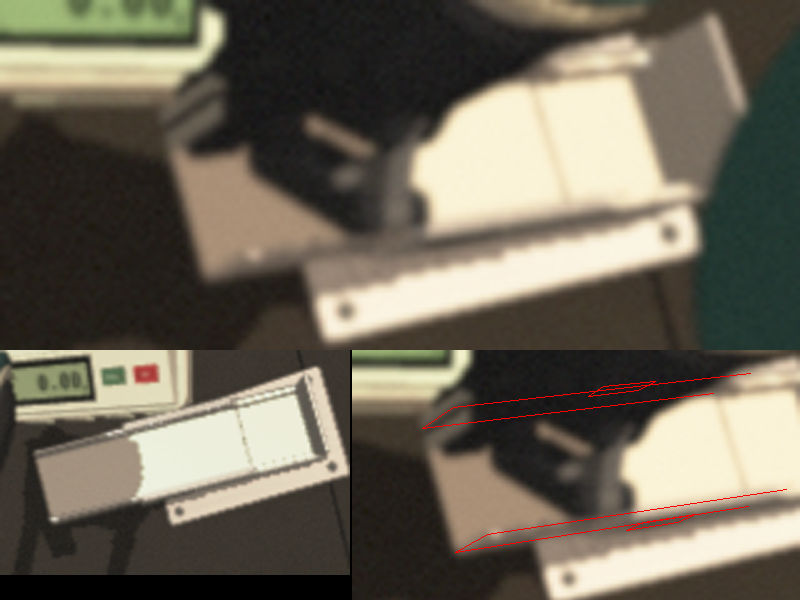

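```bash
python3 - <<'E'
from tgt import *
go(down(1.58),[.6386,.1186,.16])
E
```

```text
shift [0.1099, 0.13, 0.1583] turn [0.39, -23.57, 1.61] rows 4.6 F [0.9 0.3 0.9] w -0.0003 q [-0.4   0.02  1.88  0.38  1.42 -0.53]
```

```bash
python3 -m inch '[[[0.066,0.02,0.025,0.03,0,-5,0.3],[0.066,0.045,0.055,0.06,0,-10,0.6],[0.066,0.07,0.085,0.09,0.2,-15,1],[0.066,0.09,0.11,0.125,0.3,-20,1.3],[0.066,0.11,0.13,0.158,0.4,-23.6,1.6]]]' 25
python3 -m inch '[[[0.066,0,0,0,0,0,0],[0.066,0,0,0,0,0,0]]]'
python3 - <<'E'
from tgt import *
cv2.imwrite("pics/t7.png",read_camera("top")[:,:,::-1]);cv2.imwrite("pics/s7.png",read_camera("side")[:,:,::-1])
go(down(1.58),[.6386,.1186,.09])
E
```

```text
t: 13.6
tcp_pos: [0.6343, 0.1248, 0.1522]
tcp_rot: [-3.132, -0.003, 1.583]
force: [1.0, -0.9, 0.4]
width: 0.066
grip_force: 0.0
t: 13.8
tcp_pos: [0.6317, 0.124, 0.1505]
tcp_rot: [-3.126, -0.005, 1.585]
force: [-0.2, -0.3, -0.2]
width: 0.0661
grip_force: 0.0
shift [-0.0036, 0.0068, 0.0625] turn [-0.74, -0.33, 0.09] rows 1.3 F [ 0.  -0.   0.1] w 0.0663 q [0.15 0.27 1.74 0.01 1.14 0.13]
```

```bash
python3 -m inch '[[[0.066,-0.0036,0.0068,0.02,-0.7,-0.3,0],[0.066,-0.0036,0.0068,0.045,-0.7,-0.3,0],[0.066,-0.0036,0.0068,0.06,-0.7,-0.3,0],[0.066,-0.0036,0.0068,0.06,-0.7,-0.3,0]]]' 25
python3 - <<'E'
from tgt import *
go(down(1.58),[.6386,.1186,.046])
E
```

```text
t: 14.3
tcp_pos: [0.6366, 0.1173, 0.0902]
tcp_rot: [-3.136, -0.0, 1.579]
force: [0.2, -0.2, -0.3]
width: 0.066
grip_force: 0.0
shift [0.0013, 0.0022, 0.0442] turn [-0.3, -0.01, -0.04] rows 0.9 F [ 0.2 -0.2 -0.3] w 0.066 q [0.14 0.33 1.79 0.   1.02 0.13]
```

```bash
python3 -m inch '[[[0.066,0.001,0.002,0.012,-0.3,0,0],[0.066,0.001,0.002,0.025,-0.3,0,0],[0.066,0.001,0.002,0.037,-0.3,0,0],[0.066,0.001,0.002,0.0442,-0.3,0,0],[0.066,0.001,0.002,0.0442,-0.3,0,0]]]' 25
python3 -m inch '[[[0.058,0,0,0,0,0,0],[0.054,0,0,0,0,0,0],[0.045,0,0,0,0,0,0],[0.045,0,0,0,0,0,0],[0.045,0,0,0,0,0,0]]]' 25
python3 - <<'E'
from tgt import *
go(down(1.58),[.6386,.1186,.046])
E
```

```text
t: 14.8
tcp_pos: [0.6392, 0.1203, 0.046]
tcp_rot: [3.141, -0.0, 1.582]
force: [-0.2, 1.2, 0.4]
width: 0.0661
grip_force: 0.0
t: 15.3
tcp_pos: [0.6412, 0.1205, 0.0487]
tcp_rot: [3.136, -0.001, 1.582]
force: [0.6, 0.3, 0.7]
width: 0.0511
grip_force: 26.4
shift [-0.0019, -0.0027, 0.0027] turn [0.31, -0.06, 0.1] rows 0.1 F [0.6 0.3 0.7] w 0.0511 q [0.15 0.38 1.81 0.   0.94 0.14]
```

```bash
python3 -m inch '[[[0.045,0,0,-0.01,0,0,0],[0.045,0,0,-0.04,0,0,0],[0.045,0,0,-0.08,0,0,0],[0.045,0,0,-0.13,0,0,0],[0.045,0,0,-0.18,0,0,0]]]' 25
python3 -m inch '[[[0.045,0,0,-0.02,0,0,0],[0.045,0,0,-0.03,0,0,0]]]' 25
python3 - <<'E'
from tgt import *
print(lanep(.025,.09))
go(Rlane,lanep(.025,.09))
E
```

```text
t: 15.8
tcp_pos: [0.639, 0.12, 0.2295]
tcp_rot: [3.139, -0.001, 1.582]
force: [1.7, -0.7, -0.6]
width: 0.051
grip_force: 26.5
t: 16.0
tcp_pos: [0.6413, 0.1204, 0.2629]
tcp_rot: [3.131, -0.002, 1.582]
force: [-0.6, -0.6, -1.0]
width: 0.0509
grip_force: 26.5
[ 0.51314753 -0.14554364  0.1904509 ]
shift [-0.2646, -0.1318, 0.0706] turn [0.94, 23.91, -1.43] rows 6.1 F [-0.6 -0.6 -1. ] w 0.0509 q [0.15 0.2  1.63 0.   1.31 0.14]
```

```bash
python3 -m inch '[[[0.045,-0.04,-0.02,0,0,0,0],[0.045,-0.08,-0.04,0,0,3,0],[0.045,-0.125,-0.063,0,0.2,8,-0.3],[0.045,-0.17,-0.085,0,0.4,14,-0.7],[0.045,-0.215,-0.108,0,0.7,20,-1.1]]]' 25
python3 - <<'E'
from tgt import *
go(Rlane,lanep(.025,.09))
E
```

```text
t: 16.5
tcp_pos: [0.5329, -0.0955, 0.257]
tcp_rot: [-3.138, -0.354, 1.603]
force: [0.7, -0.8, -1.3]
width: 0.0514
grip_force: 26.6
shift [-0.0694, -0.0212, 0.0453] turn [-0.09, 3.7, -0.35] rows 1.7 F [ 0.7 -0.8 -1.3] w 0.0514 q [-0.42  0.08  1.81  0.32  1.42 -0.53]
```

```bash
python3 -m inch '[[[0.045,-0.03,-0.01,0,0,2,-0.2],[0.045,-0.055,-0.018,0.005,0,3.7,-0.3],[0.045,-0.067,-0.021,0.02,0,3.7,-0.3],[0.045,-0.0694,-0.0212,0.035,0,3.7,-0.3],[0.045,-0.0694,-0.0212,0.035,0,3.7,-0.3]]]' 25
python3 -m inch '[[[0.045,0,0,0,0,0,0],[0.045,0,0,0,0,0,0]]]' 25
python3 - <<'E'
from tgt import *
go(Rlane,lanep(.025,.05))
t=read_camera("top")[:,:,::-1].copy();d=read_camera("side")[:,:,::-1].copy()
cv2.imwrite("pics/t8.png",t);cv2.imwrite("pics/s8.png",d)
E
```

```text
t: 17.0
tcp_pos: [0.5128, -0.1464, 0.1973]
tcp_rot: [-3.132, -0.418, 1.605]
force: [-0.0, -0.2, -1.4]
width: 0.0511
grip_force: 26.6
t: 17.2
tcp_pos: [0.5157, -0.1475, 0.2017]
tcp_rot: [-3.14, -0.414, 1.609]
force: [-1.2, 0.1, 0.0]
width: 0.0514
grip_force: 26.6
shift [-0.0024, -0.0024, 0.0511] turn [-0.08, 0.28, -0.0] rows 1.0 F [-1.2  0.1  0. ] w 0.0514 q [-0.55  0.16  1.84  0.35  1.39 -0.69]
```

```bash
python3 -m inch '[[[0.045,-0.001,-0.0024,0.005,0,0.25,0],[0.045,-0.001,-0.0024,0.012,0,0.25,0],[0.045,-0.001,-0.0024,0.018,0,0.25,0],[0.045,-0.001,-0.0024,0.018,0,0.25,0],[0.045,-0.001,-0.0024,0.018,0,0.25,0]]]' 25
python3 - <<'E'
from tgt import *
go(Rlane,lanep(.025,.05));print(Rlane.T@get_state()["force"])
E
```

```text
t: 17.8
tcp_pos: [0.512, -0.1423, 0.1835]
tcp_rot: [-3.138, -0.419, 1.606]
force: [-0.7, 0.6, -1.1]
width: 0.0511
grip_force: 26.6
shift [-0.0002, 0.0011, 0.0324] turn [-0.13, -0.03, -0.16] rows 0.6 F [-0.7  0.6 -1.1] w 0.0511 q [-0.54  0.17  1.87  0.35  1.36 -0.7 ]
[ 0.14852343 -0.6342799   1.30165587]
```

```bash
python3 -m inch '[[[0.045,0,0.0008,0.006,0,0,0],[0.045,0,0.0008,0.012,0,0,0],[0.045,0,0.0008,0.018,0,0,0],[0.045,0,0.0008,0.024,0,0,0],[0.045,0,0.0008,0.028,0,0,0]]]' 25
python3 -m inch '[[[0.045,0,0,0.001,0,0,0],[0.045,0,0,0.001,0,0,0]]]' 25
python3 - <<'E'
from tgt import *
go(Rlane,lanep(.025,.05));print(Rlane.T@get_state()["force"])
E
```

```text
t: 18.3
tcp_pos: [0.5122, -0.1307, 0.1575]
tcp_rot: [-3.138, -0.419, 1.606]
force: [-0.1, 0.5, -1.0]
width: 0.0512
grip_force: 26.6
t: 18.5
tcp_pos: [0.5124, -0.1306, 0.1572]
tcp_rot: [-3.138, -0.419, 1.606]
force: [0.1, 0.1, -0.8]
width: 0.0509
grip_force: 26.6
shift [-0.0002, 0.0001, 0.0036] turn [-0.11, -0.01, -0.15] rows 0.1 F [ 0.1  0.1 -0.8] w 0.0509 q [-0.53  0.18  1.9   0.36  1.31 -0.7 ]
[-0.21999961  0.06278713  0.78864142]
```

Lower in small steps to contact.

```bash
python3 -m inch '[[[0.045,0,0,0.001,0,0,0],[0.045,0,0,0.002,0,0,0]]]' 25
for i in 1 2 3; do python3 -m inch '[[[0.045,0,0,0.0005,0,0,0],[0.045,0,0,0.001,0,0,0]]]' 25 | grep -E "pos|force:"; done
python3 - <<'E'
from tgt import *
go(Rlane,lanep(.025,.05));print(Rlane.T@get_state()["force"])
E
```

```text
t: 18.7
tcp_pos: [0.5128, -0.1301, 0.1559]
tcp_rot: [-3.14, -0.418, 1.607]
force: [0.8, -0.6, -1.2]
width: 0.0515
grip_force: 26.6
tcp_pos: [0.5126, -0.1296, 0.1548]
force: [-0.1, -0.5, -1.4]
grip_force: 26.6
tcp_pos: [0.5128, -0.1295, 0.1543]
force: [-1.0, -1.5, 3.6]
grip_force: 27.0
tcp_pos: [0.5133, -0.1295, 0.1542]
force: [-2.4, -2.8, 7.0]
grip_force: 27.4
shift [0.0001, -0.0007, 0.0004] turn [0.01, 0.08, -0.11] rows 0.0 F [-2.4 -2.8  7. ] w 0.0512 q [-0.52  0.18  1.91  0.36  1.3  -0.7 ]
[ 0.41823484 -2.46479474 -7.47786307]
```

```bash
python3 -m inch '[[[0.045,0,-0.0007,-0.001,0,0,0],[0.045,0,-0.0007,-0.001,0,0,0]]]' 25
python3 -m inch '[[[0.0854,0,0,0,0,0,0],[0.0854,0,0,0,0,0,0],[0.0854,0,0,0,0,0,0],[0.0854,0,0,0,0,0,0],[0.0854,0,0,0,0,0,0]]]' 20
python3 -m inch '[[[0.0854,0,0,-0.02,0,0,0],[0.0854,0,0,-0.06,0,0,0],[0.0854,0,0,-0.11,0,0,0],[0.0854,0,0,-0.16,0,0,0],[0.0854,0,0,-0.16,0,0,0]]]' 20
python3 - <<'E'
from tgt import *
cv2.imwrite("pics/t9.png",read_camera("top")[:,:,::-1]);cv2.imwrite("pics/s9.png",read_camera("side")[:,:,::-1])
go(Rlane,lanep(.025,.05))
E
```

```text
t: 19.5
tcp_pos: [0.5122, -0.1295, 0.1543]
tcp_rot: [-3.14, -0.418, 1.607]
force: [0.3, -2.1, 3.3]
width: 0.0511
grip_force: 27.1
t: 20.0
tcp_pos: [0.5116, -0.1289, 0.1536]
tcp_rot: [-3.138, -0.419, 1.606]
force: [-0.5, -0.6, -0.2]
width: 0.0855
grip_force: 0.0
t: 20.5
tcp_pos: [0.5178, -0.1979, 0.3077]
tcp_rot: [3.132, -0.411, 1.609]
force: [0.2, 0.5, 0.0]
width: 0.0854
grip_force: 0.0
shift [0.0006, -0.0005, 0.1617] turn [0.09, 0.13, -0.13] rows 3.2 F [ 0.2  1.  -0.2] w 0.0856 q [-0.61  0.14  1.68  0.33  1.58 -0.69]
```

```bash
python3 -m inch '[[[0.0854,0.05,0,-0.04,0,0,0],[0.0854,0.1,0,-0.04,0,0,0],[0.0854,0.15,0,-0.02,0,0,0],[0.0854,0.2,0,0,0,0,0],[0.0854,0.25,0,0.02,0,0,0]]]' 20
python3 -m inch '[[[0.0854,0.03,0,0,0,0,0],[0.0854,0.05,0,0,0,0,0],[0.0854,0.05,0,0,0,0,0]]]' 20
cat > chk.py <<'E'
from tgt import *
from ov import view
for n,x0,y0,x1,y1 in(("top",320,170,520,290),("side",270,250,400,420)):
    im=read_camera(n)[:,:,::-1].copy();cv2.imwrite(f"pics/fin_{n}.png",im)
    ref=cv2.imread(f"pics/{n}0.png");df=np.abs(im.astype(int)-ref).max(2)>40
    best=[]
    # silhouette of a jar standing at lane position l, overlap with changed pixels in front of stop
    g=im.astype(int).min(2)
    for l in np.arange(-.14,.06,.01):
        th=np.linspace(0,2*np.pi,24)
        P=[lanep(l,h)+.026*(np.cos(t)*Uw+np.sin(t)*Yw) for h in(.001,.083) for t in th]
        lid=proj(n,np.array(P[24:])).astype(np.int32);m=np.zeros(g.shape,np.uint8);cv2.fillConvexPoly(m,lid,1)
        M=m>0;best.append((round(l,3),round(float(df[M].mean()),2),int(g[M].mean()),int(g[M].std())))
    print(n,best)
E
python3 chk.py
```

```text
t: 21.1
tcp_pos: [0.5058, 0.0227, 0.3808]
tcp_rot: [-3.136, -0.42, 1.605]
force: [1.0, 0.2, 0.3]
width: 0.0852
grip_force: 0.0
t: 21.4
tcp_pos: [0.5042, 0.0688, 0.4023]
tcp_rot: [-3.138, -0.42, 1.61]
force: [-0.3, 0.6, 0.0]
width: 0.0855
grip_force: 0.0
top [(np.float64(-0.14), 0.51, 86, 57), (np.float64(-0.13), 0.72, 94, 60), (np.float64(-0.12), 0.81, 90, 61), (np.float64(-0.11), 0.91, 79, 54), (np.float64(-0.1), 0.95, 68, 46), (np.float64(-0.09), 0.96, 59, 38), (np.float64(-0.08), 0.97, 53, 33), (np.float64(-0.07), 0.98, 49, 29), (np.float64(-0.06), 0.98, 47, 25), (np.float64(-0.05), 0.98, 46, 24), (np.float64(-0.04), 0.97, 47, 24), (np.float64(-0.03), 0.97, 50, 24), (np.float64(-0.02), 0.97, 52, 24), (np.float64(-0.01), 0.95, 54, 24), (np.float64(0.0), 0.9, 59, 29), (np.float64(0.01), 0.8, 69, 42), (np.float64(0.02), 0.71, 84, 57), (np.float64(0.03), 0.64, 105, 68), (np.float64(0.04), 0.56, 136, 68), (np.float64(0.05), 0.51, 161, 60)]
side [(np.float64(-0.14), 0.28, 192, 48), (np.float64(-0.13), 0.32, 211, 24), (np.float64(-0.12), 0.37, 202, 39), (np.float64(-0.11), 0.27, 190, 45), (np.float64(-0.1), 0.31, 186, 45), (np.float64(-0.09), 0.32, 185, 45), (np.float64(-0.08), 0.29, 188, 43), (np.float64(-0.07), 0.19, 199, 38), (np.float64(-0.06), 0.12, 206, 32), (np.float64(-0.05), 0.05, 207, 32), (np.float64(-0.04), 0.02, 208, 31), (np.float64(-0.03), 0.01, 209, 30), (np.float64(-0.02), 0.04, 208, 31), (np.float64(-0.01), 0.14, 208, 31), (np.float64(0.0), 0.26, 207, 33), (np.float64(0.01), 0.36, 207, 37), (np.float64(0.02), 0.45, 205, 40), (np.float64(0.03), 0.55, 206, 40), (np.float64(0.04), 0.65, 207, 38), (np.float64(0.05), 0.76, 207, 38)]
```

```bash
python3 -m inch '[[[0.0854,0.05,0,0.02,0,0,0],[0.0854,0.1,0,0.04,0,0,0],[0.0854,0.15,0,0.06,0,0,0],[0.0854,0.2,0,0.08,0,0,0],[0.0854,0.2,0,0.08,0,0,0]]]' 20
sed -i 's/arange(-.14,.06,.01)/arange(-.145,-.09,.005)/;s/(round(l,3)/(round(float(l),3)/' chk.py; python3 chk.py
python3 - <<'E'
from tgt import *
for n in("top","side"):
    g=cv2.imread(f"pics/fin_{n}.png").min(2).astype(int)
    c=proj(n,[lanep(-.126,.085)])[0].astype(int);print(n,c)
    w=g[c[1]-22:c[1]+23:2,c[0]-24:c[0]+25:2]
    print("\n".join("".join("%4d"%v for v in r) for r in w))
E
```

```text
t: 22.0
tcp_pos: [0.4965, 0.2837, 0.4094]
tcp_rot: [-3.136, -0.419, 1.607]
force: [0.5, -0.8, -0.2]
width: 0.0851
grip_force: 0.0
top [(-0.145, 0.63, 141, 80), (-0.14, 0.75, 163, 73), (-0.135, 0.86, 181, 62), (-0.13, 0.97, 199, 40), (-0.125, 0.99, 203, 31), (-0.12, 0.94, 196, 41), (-0.115, 0.9, 185, 50), (-0.11, 0.85, 170, 56), (-0.105, 0.82, 160, 57), (-0.1, 0.75, 148, 56), (-0.095, 0.7, 139, 52)]
side [(-0.145, 0.25, 173, 59), (-0.14, 0.27, 188, 47), (-0.135, 0.29, 201, 30), (-0.13, 0.3, 207, 24), (-0.125, 0.36, 206, 26), (-0.12, 0.36, 198, 38), (-0.115, 0.32, 191, 44), (-0.11, 0.27, 186, 45), (-0.105, 0.27, 183, 45), (-0.1, 0.26, 182, 45), (-0.095, 0.24, 181, 45)]
top [467 214]
  42  44  44  38  40  41  43  42  41  41  38  39  42  41  43  43  41  43  44  41  41  46  43  41  43
  43  40  43  43  41  41  43  42  45  41  40  39  44  42  44  44  42  44  43  43  48  43  43  41  42
  40  42  41  42  40  43  42  44  42  45  44  42  42  42  40  42  44  41  43  43  44  43  42  43  43
  43  44  40  41  45  41  43  42  45  40  41  41  41  42  41  41  39  43  43  40  46  44  42  44  42
  44  
[... 3550 characters left out ...]
90 161 146 143  96  75  84 167 217 217 216 216 215 215 205 164 186 179 171 188 166  45  44  46
 190 190 173 100  84  79  77  77  93 138 182 208 196 204 176 185 192 188 186 184 177 123  45  46  46
 189 189 185 113  82  97 128 180 165 174 182 183 181 188 188 188 182 169 116  94  57  47  45  45  44
 183 122 139 176 163 179 184 183 193 185 191 188 186 183 136 109  71  53  46  47  44  44  44  48  47
 172  90 109 185 188 187 190 187 192 180 170 122  98  62  48  48  47  46  45  43  47  46  44  45  45
 185 176 179 188 190 186 182 155 117  71  55  46  47  46  47  47  46  42  43  44  46  46  47  47  46
 175 189 183 174 129 101  65  54  47  46  47  47  45  45  47  47  45  45  43  49  45  45  47  44  45
```

```bash
python3 - <<'E'
from tgt import *
g=cv2.imread("pics/fin_top.png").min(2).astype(np.float32)
for h in(.010,.015,.020):
    P=np.array([lanep(x-.01,h-.002,.0345) for x in np.arange(-.06,.025,.004)]);u=proj("top",P)
    print(h,[int(v) for v in cv2.remap(g,u[:,0].astype(np.float32)[None],u[:,1].astype(np.float32)[None],1)[0]])
g=cv2.imread("pics/fin_top.png").min(2)
# tail edge along lane centre
P=np.array([lanep(l,.001,.01) for l in np.arange(.07,.092,.002)]);u=proj("top",P).astype(np.float32)
print([int(v) for v in cv2.remap(g.astype(np.float32),u[:,0][None],u[:,1][None],1)[0]],get_state()["t"])
E
```

```text
0.01 [83, 81, 84, 84, 80, 75, 75, 79, 73, 71, 71, 71, 70, 73, 82, 83, 85, 86, 90, 94, 95, 102]
0.015 [83, 84, 82, 82, 83, 80, 75, 73, 76, 74, 73, 68, 67, 71, 74, 80, 81, 84, 85, 88, 90, 90]
0.02 [87, 88, 86, 86, 89, 89, 82, 79, 82, 83, 77, 79, 79, 76, 74, 76, 82, 83, 84, 86, 88, 87]
[211, 212, 210, 201, 177, 131, 76, 37, 25, 25, 27] 22.1
```

```bash
python3 -c "
from workcell import hand_in
print(hand_in())"
```

```text
the job is handed in; nothing more can be done
None
```

The job is handed in at about 22 s: the upper section is home against the guides and the jar stands in the bay against the stop. The right-hand button could not be seen popping out; the evidence for it is the force rise at the guides, a dark patch where the left button belongs, and the tail edge where it belongs.

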